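# Feed two brass rollers from the gravity track

## Robot

A 7-joint arm with a two-finger parallel gripper is mounted at the origin on the work surface. World frame = base frame: x ahead of the robot, y to its left, z up, the work surface at z = 0. Lengths are in m, angles in rad, forces in N, time in s.
With the tool pointing down it reaches from about 0.35 to 0.9 m from the base axis. Payload 8.1 kg.
Tool frame: the origin (TCP) lies between the finger pads; the fingertips stand ahead of it and the grasp point (between the pads) is the TCP (arm.nose_length is the z of the fingertips in the tool frame, in m); z points along the fingers, y is the line along which they close (so a half turn about z gives the same grasp; the last joint's range is limited). The gripper opens to 92 mm and grips with 3 to 60 N. Pads are 19 mm wide; open, the fingers measure 130 mm over their backs; the gripper's body (75 mm by 190 mm) begins 47 mm behind the grasp point.
Start: joints at [-1.423, 0.434, 0.025, 1.573, -0.012, 1.134, -0.075], TCP at [0.155, 0.605, 0.246] pointing down, gripper open.
Joint ranges: [-2.62, 2.62], [-0.44, 2.09], [-1.27, 1.32], [0.08, 2.57], [-1.32, 4.46], [0.12, 2], [-2.74, 2.74]. Speed limits (rad/s): [2.22, 2.22, 3.01, 3.01, 3.14, 3.14, 3.14].

## Interface

Orientations are given as a rotation vector (axis times angle).
In Python, from cell import sensors, optics, arm gives the robot as it stands.
- The arm moves only by the tool arm_command, never from a script. Its argument "deltas" is one flat list of numbers, 7 for each row, row after row: the turn, a rotation vector about the world's x, y, z as a fraction of full scale, then the shift along the world's x, y, z as a fraction of full scale, then the finger opening in mm, from 0 to 91.8. In form: [wx, wy, wz, dx, dy, dz, fingers, wx, wy, wz, dx, dy, dz, fingers, ...]. A call has 1 to 20 rows; each row is the pose to reach, as a shift and turn from the pose commanded when the call began; what a row does not reach only later rows make up. Full scale, the value 1, is 1 m for a shift and 90 degrees for a turn. A row lasts 1/10 s, in which the tool goes at most 50 mm and 8.59 degrees, less where a joint would pass 70% of its speed; a pose out of reach is approached as far as the arm can. A call with a number of a shift or a turn outside -1 to 1 is refused whole. A call with a gripper value outside its range is refused whole. The fingers move at their own pace and stop on an object; "force" is the grip in N (left out, the last holds). Time passes only in rows, so rows that repeat a pose let the fingers close. It gives the time, the measured TCP pose, the force, the opening and the grip force at its end, in the units of the state.
- sensors.observe(): the state, without advancing time (a new reading comes with each control period).
- optics.get_image(name): name is "scene" or "top" or "wrist"; returns the picture (384x512x3 uint8, blue, green, red); there is no depth.
- optics.calibration(name): a dict with "camera_matrix" (3x3 intrinsics, pixels), "rvec" (rotation vector, rad) and "tvec" (3), from world to camera coordinates, as OpenCV has them. Camera axes: x right, y down, z forward; pixel columns grow to the right and rows downward; lengths in m; the calibration is good to about 2 mm. A picture is of the moment at which its call begins: read the wrist's pose just before it. calibration takes no time and is no camera call; for the wrist camera it gives the pose at the moment of the call.
- arm.sign_off(): hands the job in; it is judged then, once.
The state is a dict: "clock": time; "joints": joint angles; "dq": joint speeds; "joint_efforts": joint torques, N m; "position": TCP position; "ee_rot": TCP orientation; "force": force on the tool from outside, world axes, zero at the start; "ft_torque": the same for the moment, N m; "width": opening from 0.0 (shut) to 1.0 (fully open); "gripper_force": force on a finger pad.
Only numpy, scipy, OpenCV 4.12 (cv2) and the standard library are available. Lean on these libraries where they do the work, as an engineer would, in place of code of your own. Each camera call takes 0.05 s, during which the arm holds its last target. There are 200 camera calls.

## Task

Feed two brass rollers, one after the other, down to the low pick-up end of their gravity track: press the green pad of that track's rocker lever fully down so that its red gate lifts and one roller runs through, let the lever come all the way back up so that the next roller rolls to the gate, then press and let go once more. Do not touch, lift or carry any roller, and leave the steel rollers' lever and the loose things on the bench alone. Finish with the two rollers lying at the pick-up end, the third brass roller waiting behind the closed gate, and the lever released.

Things in the scene. Friction and masses are not known exactly. Their poses are not given: they have to be found in the camera images.
- brass_feeder: Gravity track holding the brass rollers: blue-railed channel on a dark base plate fixed to the bench, 230 x 100 mm. Origin at bench level under the lever's pivot; +x points to the high end and the press pad, -x to the low pick-up end, so rollers run to -x; z up. The channel floor falls 0.12 rad to -x, is 66 mm high at the origin; rubber end stop at x = -126 mm.
- brass_feeder_lever (a joint): Rocker lever of the brass track, hinged on a cross pin (the track's y) above the channel. Value in rad: 0 at rest (gate closed, pad up) to 0.52 at its stop (pad fully down, gate fully lifted). A roller can pass under the gate from about 0.42 on. Pressing at the pad takes about 2.5 N at first, 4.5 N fully down; let go, a spring returns it to 0.
- brass_feeder_pad (a point): Centre of the top face of the green press pad (42 mm along the track, 38 mm across) on the raised end of the brass track's lever; moves with it. At rest it is the highest part of the track, 155 mm above the bench, 102 mm to the +x side of the track's origin, tilted 0.25 rad (rising to +x). Fully pressed it is about 59 mm lower and 7 mm farther to +x.
- brass_feeder_gate (a point): Middle of the lower edge of the red gate blade (26 mm wide) on the other end of the brass track's lever; moves with it. At rest 14 mm over the channel floor, in front of roller 1's neck. A rear blade behind it drops as the gate lifts and holds the next roller while the pad is down; when the pad comes up, the queue rolls 40 mm down to the closed gate.
- steel_feeder: Gravity track holding the steel rollers: blue-railed channel on a dark base plate fixed to the bench, 230 x 100 mm. Origin at bench level under the lever's pivot; +x points to the high end and the press pad, -x to the low pick-up end, so rollers run to -x; z up. The channel floor falls 0.12 rad to -x, is 66 mm high at the origin; rubber end stop at x = -126 mm.
- steel_feeder_lever (a joint): Rocker lever of the steel track, hinged on a cross pin (the track's y) above the channel. Value in rad: 0 at rest (gate closed, pad up) to 0.52 at its stop (pad fully down, gate fully lifted). A roller can pass under the gate from about 0.42 on. Pressing at the pad takes about 2.5 N at first, 4.5 N fully down; let go, a spring returns it to 0.
- steel_feeder_pad (a point): Centre of the top face of the green press pad (42 mm along the track, 38 mm across) on the raised end of the steel track's lever; moves with it. At rest it is the highest part of the track, 155 mm above the bench, 102 mm to the +x side of the track's origin, tilted 0.25 rad (rising to +x). Fully pressed it is about 59 mm lower and 7 mm farther to +x.
- steel_feeder_gate (a point): Middle of the lower edge of the red gate blade (26 mm wide) on the other end of the steel track's lever; moves with it. At rest 14 mm over the channel floor, in front of roller 1's neck. A rear blade behind it drops as the gate lifts and holds the next roller while the pad is down; when the pad comes up, the queue rolls 40 mm down to the closed gate.
- brass_roller_1: Loose yellow brass roller, number 1 in the brass track counted from the gate: two 40 mm flanges on a 14 mm neck, 60 mm long, about 0.23 kg. Origin at its centre, y along its axle; it rolls. In the track's frame its centre is at x = -19 mm when waiting at the gate (40 mm more per roller ahead), -107 mm (first) or -67 mm (second) at the pick-up end.
- brass_roller_2: Loose yellow brass roller, number 2 in the brass track counted from the gate: two 40 mm flanges on a 14 mm neck, 60 mm long, about 0.23 kg. Origin at its centre, y along its axle; it rolls. In the track's frame its centre is at x = -19 mm when waiting at the gate (40 mm more per roller ahead), -107 mm (first) or -67 mm (second) at the pick-up end.
- brass_roller_3: Loose yellow brass roller, number 3 in the brass track counted from the gate: two 40 mm flanges on a 14 mm neck, 60 mm long, about 0.23 kg. Origin at its centre, y along its axle; it rolls. In the track's frame its centre is at x = -19 mm when waiting at the gate (40 mm more per roller ahead), -107 mm (first) or -67 mm (second) at the pick-up end.
- steel_roller_1: Loose grey steel roller, number 1 in the steel track counted from the gate: two 40 mm flanges on a 14 mm neck, 60 mm long, about 0.23 kg. Origin at its centre, y along its axle; it rolls. In the track's frame its centre is at x = -19 mm when waiting at the gate (40 mm more per roller ahead), -107 mm (first) or -67 mm (second) at the pick-up end.
- steel_roller_2: Loose grey steel roller, number 2 in the steel track counted from the gate: two 40 mm flanges on a 14 mm neck, 60 mm long, about 0.23 kg. Origin at its centre, y along its axle; it rolls. In the track's frame its centre is at x = -19 mm when waiting at the gate (40 mm more per roller ahead), -107 mm (first) or -67 mm (second) at the pick-up end.
- steel_roller_3: Loose grey steel roller, number 3 in the steel track counted from the gate: two 40 mm flanges on a 14 mm neck, 60 mm long, about 0.23 kg. Origin at its centre, y along its axle; it rolls. In the track's frame its centre is at x = -19 mm when waiting at the gate (40 mm more per roller ahead), -107 mm (first) or -67 mm (second) at the pick-up end.
- blue_bin: Empty blue stacking bin, 140 x 100 x 70 mm, loose on the bench; origin at the centre of its underside. Not part of the job.
- step_block: Dark steel step block for clamping, 70 x 30 x 60 mm, five steps rising towards its +x; origin at the centre of its underside. Not part of the job.
- oil_bottle: Yellow oil bottle with a red cap, 56 mm across, 150 mm tall, standing; origin at the centre of its underside. Not part of the job.
- spanner: Steel spanner 160 mm long, lying flat; its x runs along it. Not part of the job.
Not all that is in view belongs to the job. Leave any purple look-alike of the brass_roller_2 alone.

How it is judged:
By the outcome, as a careful person would: the job done as asked, in the order asked, and still so for the second after the job is handed in, with the robot touching nothing.
It also fails if it takes over 38 s, if anything falls off the work surface, if the arm or the gripper's body presses on something with over 40 N, if the wrist force passes 120 N, or if a joint passes its speed limit or range.

## Working session

There is one attempt and no reset: what is moved stays moved. The work goes in short steps, Python scripts to look and compute and a tool call to move; the robot and the scene stay as the last step left them, time stands still between calls to the robot, and variables do not carry over. Pictures are saved under pics/ and viewed, at most 10 in all, crops included, and the job is handed in when it is done.

Besides the shell and the picture viewer there is one more tool, called after "Emit:" by a JSON object that holds its "name" and its "arguments". arm_command: Moves the arm, as the interface text tells. Its arguments: {"type":"object","properties":{"deltas":{"type":"array","items":{"type":"number"}},"force":{"type":"number"}},"required":["deltas"]}

```bash
mkdir -p pics
python3 - <<'E'
from cell import sensors, optics, arm
import cv2
for n in("top","scene"):
    cv2.imwrite(f"pics/{n}0.png",optics.get_image(n))
s=sensors.observe();print(s["clock"],s["position"],s["ee_rot"],s["width"],arm.nose_length)
E
```

```text
0.1 [0.1550437  0.6050183  0.24502373] [-3.93010188e-01 -3.11686352e+00  2.22662963e-03] 1.0042327221860032 0.019
```

View pics/top0.png

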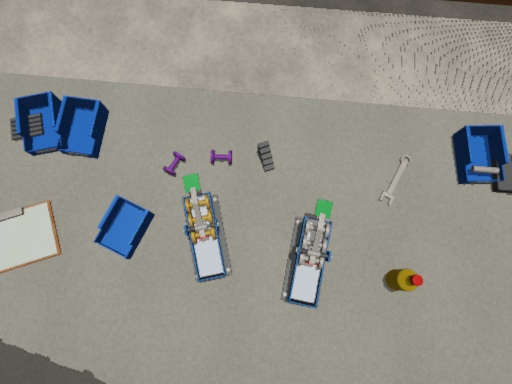

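View pics/scene0.png

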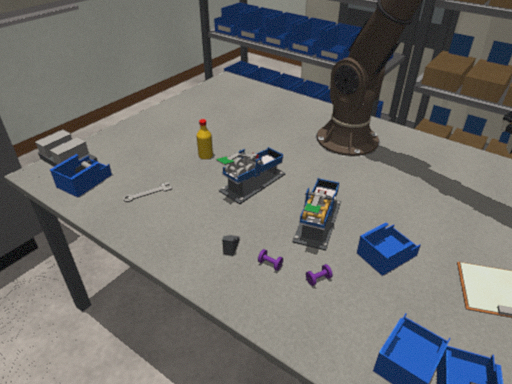

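The top view shows two tracks. One has yellow rollers, with its pad at about (192,183). The other has grey rollers, with its pad at about (323,208). The yellow one fits "brass"; the purple dumbbells at (175,163) and (221,157) are look-alikes on the bench. I'll confirm with an enlarged crop.

```bash
python3 - <<'E'
from cell import sensors, optics, arm
import cv2
im=cv2.imread("pics/top0.png")
cv2.imwrite("pics/crop0.png",cv2.resize(im[165:290,160:260],None,fx=4.8,fy=4.8,interpolation=cv2.INTER_CUBIC))
E
cat > h.py <<'E'
import cv2, numpy as np
from cell import optics
def ray(n,u,v,z):
    c=optics.calibration(n);K=np.array(c["camera_matrix"],float);R=cv2.Rodrigues(np.array(c["rvec"],float))[0];t=np.array(c["tvec"],float).ravel()
    d=R.T@np.linalg.inv(K)@[u,v,1];o=-R.T@t
    return o+d*(z-o[2])/d[2]
def proj(n,P):
    c=optics.calibration(n);return cv2.projectPoints(np.array(P,float).reshape(-1,3),np.array(c["rvec"],float),np.array(c["tvec"],float),np.array(c["camera_matrix"],float),None)[0].reshape(-1,2)
E
```

```text
(no output)
```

View pics/crop0.png

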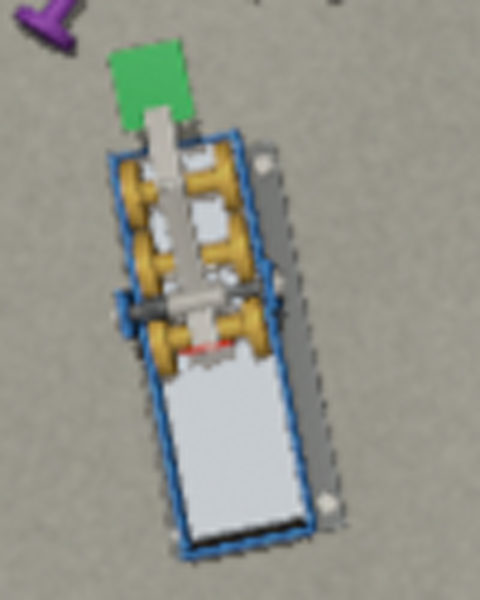

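The crop shows three yellow brass rollers on the track. The pad corners are about (110,55), (181,40), (194,122) and (126,132), the red gate is at (207,348), the end stop at (250,533), and the pivot pin at (200,300). This is the brass track.

Run:
```python
from h import *
from cell import sensors
f=lambda x,y:(160+(x+.5)/4.8-.5,165+(y+.5)/4.8-.5)
for n,p,z in [("padTL",(110,55),.16),("padTR",(181,40),.16),("padBR",(194,122),.15),("padBL",(126,132),.15),("pad",(153,87),.155),("stop",(250,533),.06),("pin",(200,300),.12),("gate",(207,348),.08)]:
    print(n,ray("top",*f(*p),z).round(4))
pad=ray("top",*f(153,87),.155); st=ray("top",*f(250,533),.065)
d=(pad-st)[:2];L=np.hypot(*d);d/=L;o=pad[:2]-.102*d
print("len",L,"yaw",np.degrees(np.arctan2(d[1],d[0])),"origin",o)
print("pad in scene",proj("scene",pad), "stop",proj("scene",st))
print(cv2.Rodrigues(sensors.observe()["ee_rot"])[0].round(3))
```

```text
padTL [0.6315 0.2087 0.16  ]
padTR [0.6427 0.1733 0.16  ]
padBR [0.6023 0.163  0.15  ]
padBL [0.5939 0.1973 0.15  ]
pad [0.6178 0.1855 0.155 ]
stop [0.398  0.1199 0.06  ]
pin [0.5143 0.1533 0.12  ]
gate [0.4932 0.152  0.08  ]
len 0.22945451014530654 yaw 16.742558655989864 origin [0.52008173 0.15610617]
pad in scene [[311.48398899 206.85114635]] stop [[326.19116788 184.76031808]]
[[-0.969  0.248 -0.   ]
 [ 0.248  0.969 -0.001]
 [-0.    -0.001 -1.   ]]
```

The measured length is 229 mm (228 expected), the pad width 37 mm (38 expected), and the pad projects onto the green patch in the scene view at (311,207). The two views agree. Next I'll go above the pad with the fingers shut, turned 31° to line up with the track.

Emit:
{"name": "arm_command", "arguments": {"deltas": [0,0,0.346,0.467,-0.418,0,0,0,0,0.346,0.467,-0.418,0,0,0,0,0.346,0.467,-0.418,0,0,0,0,0.346,0.467,-0.418,0,0,0,0,0.346,0.467,-0.418,0,0,0,0,0.346,0.467,-0.418,0,0,0,0,0.346,0.467,-0.418,0,0,0,0,0.346,0.467,-0.418,0,0,0,0,0.346,0.467,-0.418,0,0,0,0,0.346,0.467,-0.418,0,0,0,0,0.346,0.467,-0.418,0,0,0,0,0.346,0.467,-0.418,0,0,0,0,0.346,0.467,-0.418,0,0,0,0,0.346,0.467,-0.418,0,0,0,0,0.346,0.467,-0.418,0,0,0,0,0.346,0.467,-0.418,0,0,0,0,0.346,0.467,-0.418,0,0,0,0,0.346,0.467,-0.418,0,0]}}

```text
clock: 1.9
position: [0.6214, 0.1886, 0.2459]
ee_rot: [0.461, -3.108, -0.001]
force: [-0.3, 0.3, -0.5]
width: 0.008
gripper_force: 0.0
```

Emit:
{"name": "arm_command", "arguments": {"deltas": [0,0,0,0,-0.001,-0.03,0,0,0,0,0,-0.001,-0.055,0,0,0,0,0,-0.001,-0.065,0,0,0,0,0,-0.001,-0.075,0,0,0,0,0,-0.001,-0.085,0,0,0,0,0,-0.001,-0.095,0,0,0,0,0,-0.001,-0.105,0,0,0,0,0,-0.001,-0.113,0,0,0,0,0,-0.001,-0.12,0,0,0,0,0,-0.001,-0.124,0,0,0,0,0,-0.001,-0.124,0,0,0,0,0,-0.001,-0.124,0]}}

```text
clock: 3.1
position: [0.6231, 0.1868, 0.1219]
ee_rot: [-0.458, 3.106, 0.001]
force: [3.9, 1.9, 3.6]
width: 0.005
gripper_force: 2.6
```

Run:
```python
from cell import sensors, optics
import cv2
s=sensors.observe();print(s["clock"],s["position"],s["force"])
a=optics.get_image("scene");t=optics.get_image("top")
a=cv2.resize(a[150:260,200:350],None,fx=5,fy=5,interpolation=cv2.INTER_CUBIC)
cv2.imwrite("pics/s1.png",a);cv2.imwrite("pics/t1.png",t)
```

```text
3.1 [0.62308656 0.18682025 0.12185469] [3.91767617 1.90164686 3.57187083]
```

View pics/s1.png

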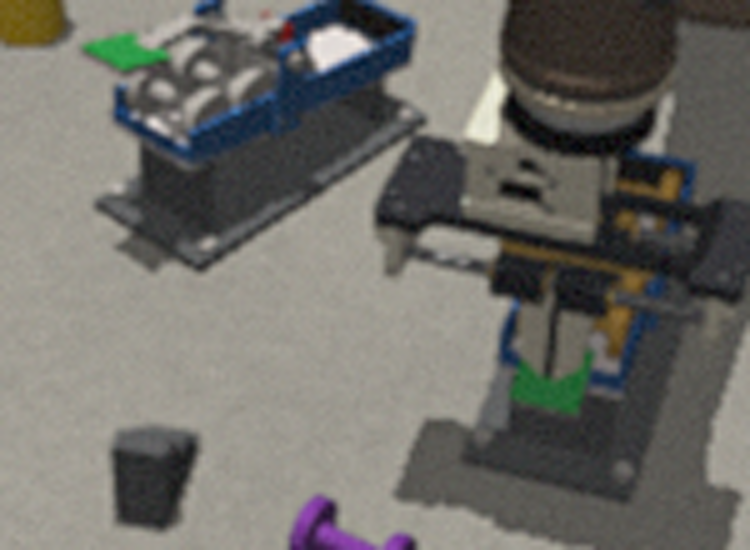

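Yellow shows at the far end of the brass track at about (670,180), so roller 1 seems to have run through. The steel track is untouched. The fx reading suggests the fingers are rubbing on the lever arm's end, so I'll shift 5 mm outward and press the last few mm.

Emit:
{"name": "arm_command", "arguments": {"deltas": [0,0,0,0.005,0.0015,-0.001,0,0,0,0,0.005,0.0015,-0.003,0,0,0,0,0.005,0.0015,-0.005,0,0,0,0,0.005,0.0015,-0.006,0,0,0,0,0.005,0.0015,-0.006,0]}}

```text
clock: 3.7
position: [0.6267, 0.1878, 0.1163]
ee_rot: [0.458, -3.107, -0.0]
force: [-3.9, -1.5, 13.6]
width: 0.003
gripper_force: 5.8
```

The force has risen to 13.6 N, so the lever is on its stop. I'll release it and move aside to look.

Emit:
{"name": "arm_command", "arguments": {"deltas": [0,0,0,0,0,0,0,0,0,0,0,0,0,0,0,0,0,0,0,0,0,0,0,0,0,0,0.015,0,0,0,0,0,0,0.03,0,0,0,0,0,0,0.045,0,0,0,0,0,0,0.06,0,0,0,0,0,0,0.09,0,0,0,0,0,0,0.13,0,0,0,0,-0.05,0.28,0.13,0,0,0,0,-0.05,0.28,0.13,0,0,0,0,-0.05,0.28,0.13,0,0,0,0,-0.05,0.28,0.13,0,0,0,0,-0.05,0.28,0.13,0,0,0,0,-0.05,0.28,0.13,0,0,0,0,-0.05,0.28,0.13,0,0,0,0,-0.05,0.28,0.13,0]}}

```text
clock: 5.4
position: [0.5766, 0.4686, 0.2457]
ee_rot: [0.461, -3.107, 0.001]
force: [0.0, -0.7, 1.0]
width: 0.006
gripper_force: 0.0
```

Run:
```python
from cell import sensors, optics
import cv2
s=sensors.observe();print(s["clock"],s["position"],s["force"])
t=optics.get_image("top")
cv2.imwrite("pics/t2.png",cv2.resize(t[165:290,160:260],None,fx=4.8,fy=4.8,interpolation=cv2.INTER_CUBIC))
```

```text
5.4 [0.57659883 0.46864134 0.24573102] [ 0.04269308 -0.70240708  0.98284228]
```

View pics/t2.png

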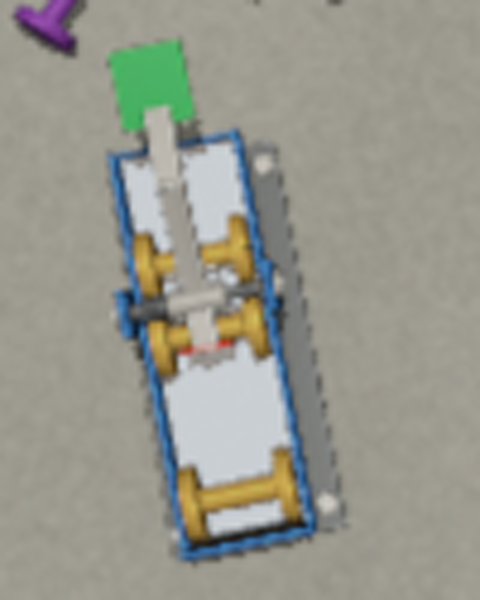

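Roller 1 lies at the stop at about (240,497), roller 2 is at the closed gate at (207,335), roller 3 is behind it at (195,258), and the pad is back up. Now the second press.

Emit:
{"name": "arm_command", "arguments": {"deltas": [0,0,0,0.05,-0.28,0,0,0,0,0,0.05,-0.28,0,0,0,0,0,0.05,-0.28,0,0,0,0,0,0.05,-0.28,0,0,0,0,0,0.05,-0.28,0,0,0,0,0,0.05,-0.28,0,0,0,0,0,0.05,-0.28,0,0,0,0,0,0.05,-0.28,0,0,0,0,0,0.05,-0.28,0,0,0,0,0,0.05,-0.28,0,0]}}

```text
clock: 6.45
position: [0.6268, 0.1891, 0.2458]
ee_rot: [0.46, -3.108, -0.001]
force: [-0.7, 0.7, 1.3]
width: 0.004
gripper_force: 0.0
```

Emit:
{"name": "arm_command", "arguments": {"deltas": [0,0,0,0,0,-0.03,0,0,0,0,0,0,-0.055,0,0,0,0,0,0,-0.065,0,0,0,0,0,0,-0.075,0,0,0,0,0,0,-0.085,0,0,0,0,0,0,-0.095,0,0,0,0,0,0,-0.105,0,0,0,0,0,0,-0.113,0,0,0,0,0,0,-0.12,0,0,0,0,0,0,-0.126,0,0,0,0,0,0,-0.13,0,0,0,0,0,0,-0.13,0,0,0,0,0,0,-0.13,0,0,0,0,0,0,-0.13,0,0,0,0,0,0,-0.13,0,0,0,0,0,0,-0.13,0,0,0,0,0,0,-0.13,0]}}

```text
clock: 8.15
position: [0.6273, 0.188, 0.1164]
ee_rot: [-0.458, 3.108, 0.0]
force: [1.4, 0.4, 8.7]
width: 0.007
gripper_force: 4.5
```

Emit:
{"name": "arm_command", "arguments": {"deltas": [0,0,0,0,0,-0.001,0,0,0,0,0,0,-0.001,0,0,0,0,0,0,-0.001,0,0,0,0,0,0,0.015,0,0,0,0,0,0,0.03,0,0,0,0,0,0,0.045,0,0,0,0,0,0,0.06,0,0,0,0,0,0,0.09,0,0,0,0,0,0,0.13,0,0,0,0,-0.05,0.28,0.13,0,0,0,0,-0.05,0.28,0.13,0,0,0,0,-0.05,0.28,0.13,0,0,0,0,-0.05,0.28,0.13,0,0,0,0,-0.05,0.28,0.13,0,0,0,0,-0.05,0.28,0.13,0,0,0,0,-0.05,0.28,0.13,0,0,0,0,-0.05,0.28,0.13,0,0,0,0,-0.05,0.28,0.13,0]}}

```text
clock: 9.95
position: [0.578, 0.4661, 0.2459]
ee_rot: [-0.455, 3.108, -0.002]
force: [-0.0, -1.2, 0.2]
width: 0.008
gripper_force: 0.0
```

Run:
```python
from cell import sensors, optics
import cv2
s=sensors.observe();print(s["clock"],s["position"],s["force"])
t=optics.get_image("top")
cv2.imwrite("pics/t3.png",cv2.resize(t[165:290,160:260],None,fx=4.8,fy=4.8,interpolation=cv2.INTER_CUBIC))
```

```text
9.95 [0.57803888 0.4660582  0.24586113] [-0.00417506 -1.20332741  0.17885945]
```

View pics/t3.png

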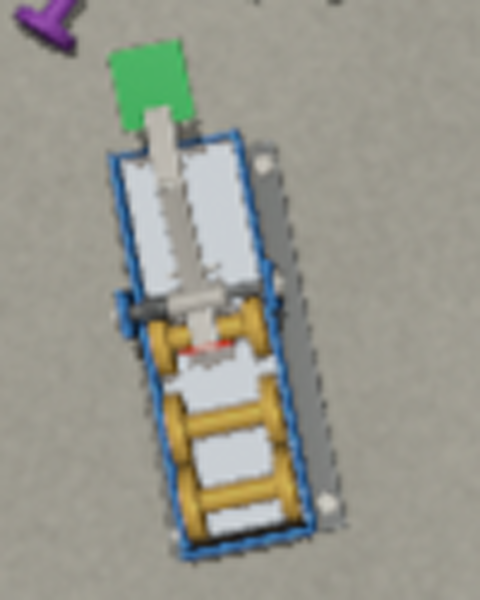

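Two rollers lie at the pick-up end, at (240,497) and (222,420). The third waits at the closed gate at (207,335), the pad is up, and the arm is clear.

```bash
python3 -c "
from cell import arm
print(arm.sign_off())"
```

```text
the job is handed in; nothing more can be done
None
```

I fed two brass rollers to the pick-up end with two full presses; the third waits behind the closed gate, the lever is released, and I handed the job in at about 10 s on the robot's clock.

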